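# Park the round metal sample in the sloped gutter for the drive

### The arm

A 6-joint arm with a two-finger parallel gripper is mounted at the origin on a cart in front of the work surface, level with it; the furniture and walls round the work are solid. World frame = base frame: x ahead of the robot, y to its left, z up, the work surface at z = 0. Lengths are in m, angles in rad, forces in N, time in s.
With the tool pointing down it reaches from about 0.425 to 0.925 m from the base axis. Payload 12.5 kg.
Tool frame: the origin (TCP) lies midway between the tips of the shut fingers; the grasp point (between the pads) lies 19 mm behind it; y points along the fingers, z is the direction in which the jaws open and shut, and the axes are right-handed (so a half turn about y gives the same grasp; the last joint's range is limited). The gripper opens to 85 mm and grips with 20 to 120 N. Pads are 22 mm wide; open, the fingers measure 114 mm over their backs; the gripper's body (76 mm by 85 mm) begins 54 mm behind the grasp point. The pads swing forward as they close: fully open they stand 13 mm farther back than shut.
Start: joints at [1.185, 0.491, 1.559, -0, 1.092, -0.106], TCP at [0.173, 0.601, 0.197] pointing down, gripper open.
Joint ranges: [-3.1, 3.1], [-0.84, 2.19], [0.05, 2.79], [-1.13, 4.28], [0.06, 2.93], [-2.69, 2.69]. Speed limits (rad/s): [2.22, 2.22, 2.79, 3.14, 3.14, 3.14].

### API

Orientations are given as a 3x3 rotation matrix whose columns are the frame's x, y, z axes.
In Python, from station import telemetry, viewer, bot gives the robot as it stands.
- The arm moves only by the shell command python3 -m creep 'ROWS'. ROWS is a JSON object of lists of equal length, an entry for each row: "rotation": the turn, a rotation vector about the tool's x, y, z in units of 10 degrees (1.0 is 10 degrees), a list of three; "delta_pos": the shift along the tool's x, y, z in units of 25 mm (1.0 is 25 mm), a list of three; "jaw": the finger opening in mm, from 0 to 85.4. A call has 1 to 12 rows; each row shifts and turns the commanded pose from where the row before left it, along the tool's axes as they then stand; what a row does not reach is not made up. A row lasts 1/8 s, in which the tool goes at most 62.5 mm and 10.7 degrees, less where a joint would pass 70% of its speed; a pose out of reach is approached as far as the arm can. A call is refused whole if a number of a shift passes 1 or a number of a turn 1, either way. A call with a gripper value outside its range is refused whole. The fingers move at their own pace and stop on an object; the grip force is fixed at half the most. Time passes only in rows, so rows that do not move let the fingers close. It gives the time, the measured TCP pose, the force and the opening at its end, in the units of the state.
- telemetry.observe(): the state, without advancing time (a new reading comes with each control period).
- viewer.get_image(name): name is "scene" or "top"; returns (picture, depth): 420x560x3 uint8, blue, green, red; 420x560 float32, m along the optical axis (not along the pixel's ray), 0 where there is no reading.
- viewer.calibration(name): a dict with "K" (3x3 intrinsics, pixels), "pose" (4x4, takes a point from camera to world coordinates). Camera axes: x right, y down, z forward; pixel columns grow to the right and rows downward; lengths in m; the calibration is good to about 2 mm. A picture is of the moment at which its call begins. calibration takes no time and is no camera call.
- bot.sign_off(): hands the job in, once; it reports no verdict.
The state is a dict: "time": time; "joints": joint angles; "dq": joint speeds; "joint_efforts": joint torques, N m; "ee_pos": TCP position; "tool_rot": TCP orientation; "contact_force": force on the tool from outside, world axes, zero at the start; "ft_torque": the same for the moment, N m; "opening": opening from 0.0 (shut) to 1.0 (fully open).
Only numpy, scipy, OpenCV 4.12 (cv2) and the standard library are available. Lean on these libraries where they do the work, as an engineer would, in place of code of your own. Each camera call takes 0.05 s, during which the arm holds its last target.

### The job

The mobile lab is about to drive off: with closed fingertips, push the round brass sample up the sloped grey gutter and over the crest, so that it settles against the stop at the high end and cannot roll back. Then push the keeper arm by its upright peg until it lies fully closed, straight across the gutter behind the sample, and let go. Do not grip the sample, press it hard or lift it off the gutter, and leave the two vials and the lidded cup where they stand.

Things in the scene. Friction and masses are not known exactly. Their poses are not given: they have to be found in the camera images.
- gutter: U-shaped grey gutter on a base plate, fixed to the worktop, 58 mm wide outside, 50 mm between its walls, which stand 12 mm above its floor. Origin: on the worktop under its middle; y axis along the gutter to its high end (to the left), x across it, away from the robot, z up. The floor climbs from y = -103 mm to the crest at y = +60 mm, then dips at 12 degrees to the stop face at y = +110 mm.
- channel: Climbing floor of the gutter, fixed to it. Origin: on the floor's surface at the crest, mid-width, 48 mm above the worktop; y up the 8 degree (0.140 rad) slope, x across, z square to the floor. It ends at y = -169 mm in a lip 4 mm thick and 10 mm above the floor, over which a finger can reach. On this floor the sample's centre is at z = +22 mm.
- sample: Solid brass cylinder, 44 mm in diameter, 44 mm long, 0.28 to 0.56 kg, slippery, lying across the gutter so that it rolls along it; at the start against the low lip. Origin: its centre; x is its axis (y and z turn as it rolls). Let go before its centre is past the crest, it rolls back to the low lip; past the crest it rolls on to the stop by itself.
- keeper (a joint): Keeper arm angle, rad: 0 = fully closed (end stop), straight across the gutter behind the parked sample; opens to 1.75; starts at 1.45 to 1.65, pointing downhill along the far wall. Flat steel bar 8 mm wide, 70 mm long, top 69 mm above the worktop. At angle q it points from its pivot to (-cos q, -sin q) in the gutter's x, y. Stays where left; about 0.4 N at the peg moves it.
- keeper_peg (a point): Centre of the top of the upright white peg on the keeper arm, to push it by: 10 mm in diameter, 25 mm tall above the bar, top 94 mm above the worktop, 50 mm from the pivot. The upright pivot stands outside the far wall, at x = +38 mm, y = +58 mm in the gutter's frame.
- parked (a point): Where the centre of the sample is when it is parked against the stop: x = 0, y = +88 mm, z = 64.5 mm in the gutter's frame (its own x may differ by a few mm, as the sample has 3 mm of play to either wall).
- vial_a: White-capped glass vial standing past the high end of the gutter, 27 mm in diameter, 66 mm tall; origin at the centre of its underside. Bystander.
- vial_b: Black-capped glass vial standing beyond the far side of the gutter near its low end, 27 mm in diameter, 66 mm tall; origin at the centre of its underside. Bystander.
- cup: Sample cup with a white lid standing to the right of the gutter, 62 mm in diameter, 69 mm tall; origin at the centre of its underside. Bystander.
Not all that is in view belongs to the job. There is more than one size of the sample; the job needs the larger.

How it is judged:
On the way, in this order (a step that is already met when the one before it is completed fails the run):
1. the sample rests in the dip against the stop, past the crest (y of sample in the frame of gutter between 0.084 and 0.092 m and x of sample in the frame of gutter between -0.01 and 0.01 m and z of sample in the frame of gutter between 0.0605 and 0.0685 m and angle between the x axis of sample and the x axis of gutter, either way round below 0.15 rad and linear speed of sample below 0.02 m/s), for 0.2 s.
2. the keeper arm is closed across the gutter behind the parked sample (all of step 1 and value of joint keeper below 0.12 rad), for 0.2 s.
At the end, for the whole second after the job is handed in: The sample lies at rest in the dip with its centre within 4 mm (along the gutter and in height) of its parked place against the stop and its axis within 0.15 rad of square across; the keeper arm is within 0.12 rad of fully closed and at rest (all of step 2 and velocity of joint keeper between -0.05 and 0.05 rad/s); the robot touches nothing.
It fails at once if the sample is lifted or carried more than 10 mm off the gutter floor (z of sample in the frame of channel above 0.032 m).
It fails at once if the sample is gripped or pressed with more than 25 N (contact force between the fingers and sample above 25 N).
It fails at once if a bystander (vial or cup) is shifted by more than 15 mm or tipped (distance of any of vial_a, vial_b, cup from where it was at the start of the episode above 0.015 m or angle between any of vial_a, vial_b, cup's own z axis and vertical above 0.3 rad).
It also fails if it takes over 48 s, if anything falls off the work surface, if the arm or the gripper's body presses on something with over 40 N, if the wrist force passes 120 N, or if a joint passes its speed limit or range.

## Working session

There is one attempt and no reset: what is moved stays moved. The work goes in short steps, Python scripts to look and compute and a shell command to move; the robot and the scene stay as the last step left them, time stands still between calls to the robot, and variables do not carry over. Pictures are saved under pics/ and viewed, and the job is handed in when it is done.

```bash
ls; mkdir -p pics; python3 - <<'E'
from station import telemetry, viewer, bot
import cv2,numpy as np
s=telemetry.observe()
print(s)
for n in("scene","top"):
    p,d=viewer.get_image(n); cv2.imwrite(f"pics/{n}0.png",p); np.save(f"pics/{n}0.npy",d)
    c=viewer.calibration(n); print(n,np.round(c["K"],1).tolist(),np.round(c["pose"],4).tolist())
E
```

```text
pics
{'time': 0.0, 'joints': array([ 1.18539030e+00,  4.91559076e-01,  1.55946559e+00, -3.11839296e-05,
        1.09168458e+00, -1.05642576e-01]), 'dq': array([-1.32775262e-03, -1.92851137e-03, -2.04501844e-03, -7.09845659e-05,
        2.23702714e-03,  6.62331558e-04]), 'joint_efforts': array([ 8.94594141e-04, -6.18447661e+01, -2.61603320e+01,  1.12917385e-05,
        3.91065463e-03,  1.38750843e-05]), 'ee_pos': array([0.17249026, 0.60044725, 0.1965225 ]), 'tool_rot': array([[ 9.61124740e-01, -3.94124343e-04,  2.76114250e-01],
       [-2.76114517e-01, -1.04509033e-03,  9.61124176e-01],
       [-9.02380996e-05, -9.99999376e-01, -1.11328563e-03]]), 'contact_force': array([ 0.06700259,  0.19754195, -0.69756757]), 'ft_torque': array([-0.00463174, -0.00331986,  0.06007679]), 'opening': 0.9962884156151492}
scene [[425.5, 0.0, 283.0], [0.0, 425.5, 211.7], [0.0, 0.0, 1.0]] [[0.7514, -0.4267, 0.5033, 0.0722], [-0.6597, -0.4744, 0.5828, -0.6121], [-0.01, -0.77, -0.638, 0.6767], [0.0, 0.0, 0.0, 1.0]]
top [[525.6, 0.0, 276.2], [0.0, 525.6, 208.2], [0.0, 0.0, 1.0]] [[-0.3925, -0.8754, 0.2822, 0.2213], [-0.9197, 0.375, -0.116, 0.0586], [-0.0043, -0.305, -0.9523, 1.1989], [0.0, 0.0, 0.0, 1.0]]
```

View pics/scene0.png

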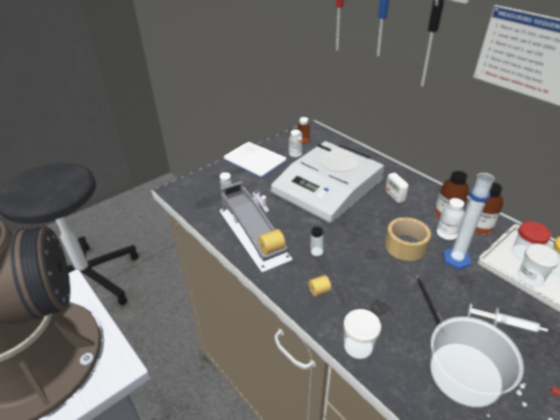

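View pics/top0.png

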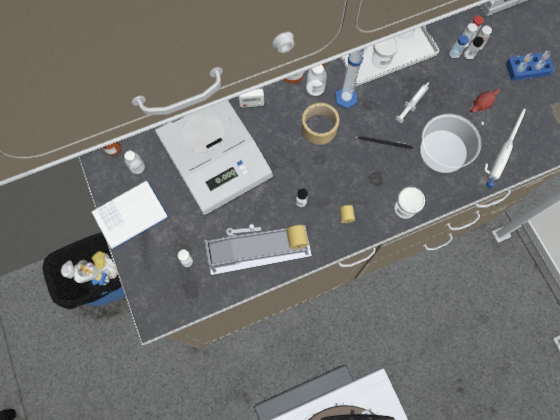

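```bash
cat > h.py <<'E'
import numpy as np,cv2
from station import telemetry, viewer, bot
def cloud(d,c):
    K=c["K"];P=c["pose"];v,u=np.mgrid[:d.shape[0],:d.shape[1]]
    pts=np.stack([(u-K[0,2])/K[0,0]*d,(v-K[1,2])/K[1,1]*d,d],-1)
    return pts@P[:3,:3].T+P[:3,3]
def proj(p,c):
    P=np.linalg.inv(c["pose"]);q=np.atleast_2d(p)@P[:3,:3].T+P[:3,3];q=q@c["K"].T
    return q[:,:2]/q[:,2:]
E
python3 - <<'E'
from h import *
p=cv2.imread("pics/top0.png");d=np.load("pics/top0.npy");c=viewer.calibration("top")
X=cloud(d,c)
cv2.imwrite("pics/topc.png",cv2.resize(p[180:290,150:350],None,fx=4,fy=4,interpolation=2))
z=np.clip(X[...,2],0,0.1)/0.1*255
cv2.imwrite("pics/topz.png",cv2.resize(z[180:290,150:350].astype(np.uint8),None,fx=4,fy=4,interpolation=0))
for u,v in[(185,258),(302,197),(405,205),(298,237),(240,250),(347,214),(306,265),(206,272)]: print(u,v,np.round(X[v,u],3),d[v,u])
p=cv2.imread("pics/scene0.png");cv2.imwrite("pics/scenec.png",cv2.resize(p[165:275,200:340],None,fx=5,fy=5,interpolation=2))
E
```

```text
185 258 [0.531 0.15  0.065] 1.1564941
302 197 [ 0.559 -0.144  0.066] 1.1980062
405 205 [ 0.449 -0.351  0.065] 1.1919286
298 237 [ 0.474 -0.097  0.073] 1.1613556
240 250 [0.506 0.032 0.041] 1.1865009
347 214 [ 0.49  -0.229  0.031] 1.2212361
306 265 [ 0.422 -0.097  0.001] 1.2160306
206 272 [0.498 0.122 0.   ] 1.2121066
```

View pics/topc.png

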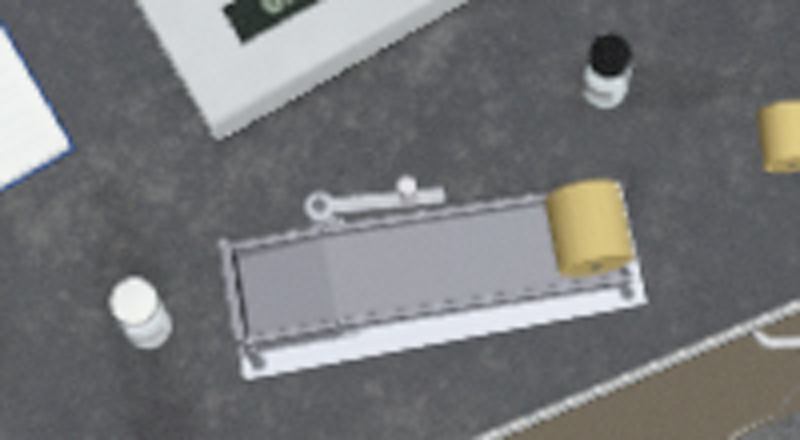

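View pics/topz.png

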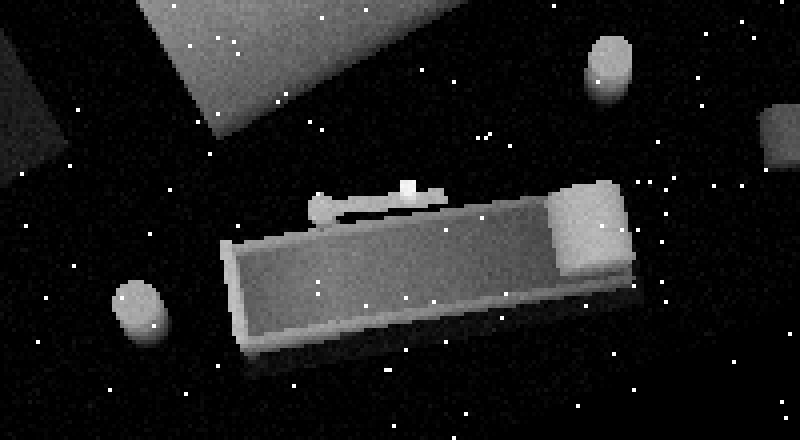

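View pics/scenec.png

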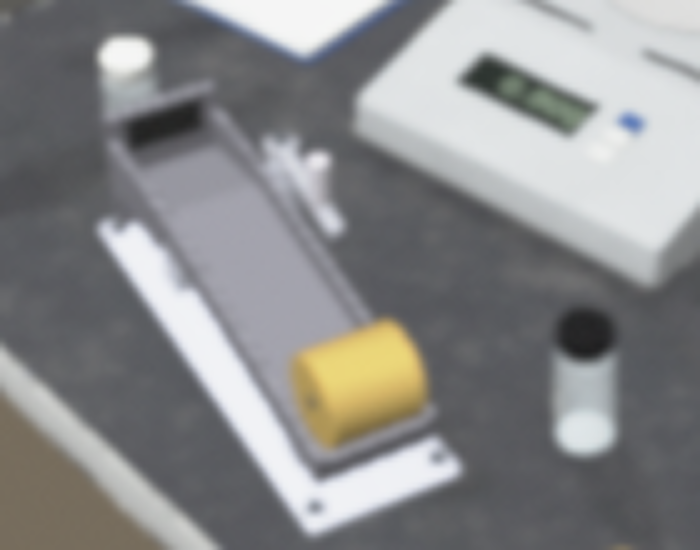

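```bash
cat > fit.py <<'E'
from h import *
from scipy.optimize import minimize
d=np.load("pics/top0.npy");c=viewer.calibration("top");X=cloud(d,c)[185:280,195:320].reshape(-1,3)
X=X[(X[:,2]>0.012)&(X[:,2]<0.11)]
def model(x,y):
    fl=np.where(y<.06,.048+(y-.06)*np.tan(.14),.048-(y-.06)*np.tan(np.radians(12)))
    h=np.where(np.abs(x)>.025,fl+.012,fl)
    return h,(np.abs(x)<.029)&(y>-.10)&(y<.11)
def loc(p,X):
    cs,sn=np.cos(p[2]),np.sin(p[2]);D=X[:,:2]-p[:2]
    return D[:,0]*cs+D[:,1]*sn,-D[:,0]*sn+D[:,1]*cs
def cost(p):
    x,y=loc(p,X);h,m=model(x,y)
    e=np.where(m,np.minimum(np.abs(X[:,2]-h),.006),.006)
    return e.sum()
best=None
for yaw in np.arange(-.1,.5,.1):
    r=minimize(cost,[.49,.02,yaw],method="Nelder-Mead",options=dict(initial_simplex=[[.49,.02,yaw],[.50,.02,yaw],[.49,.04,yaw],[.49,.02,yaw+.1]],maxiter=2000))
    if best is None or r.fun<best.fun:best=r
print(best.x,best.fun,len(X)); np.save("g.npy",best.x)
E
python3 fit.py; python3 - <<'E'
from h import *
g=np.load("g.npy");cs,sn=np.cos(g[2]),np.sin(g[2]);R=np.array([[cs,-sn],[sn,cs]])
W=lambda q:np.r_[g[:2]+R@np.array(q[:2]),q[2]]
t=np.tan(.14)
F=lambda y:.048+(y-.06)*t
pts=[]
for sx in(-.029,-.025,.025,.029):
    pts+= [[sx,-.103,F(-.103)+.012],[sx,.06,.06],[sx,.11,.048-.05*np.tan(.209)+.012]]
pts+=[[.038,.058,.069],[-.025,.06,.048],[.025,.06,.048],[-.025,.11,.0374],[.025,.11,.0374]]
for q in(1.45,1.55,1.65): pts.append([.038-.05*np.cos(q),.058-.05*np.sin(q),.094])
for n,(a,b,w,h,f) in dict(top=(150,180,200,110,4),scene=(200,165,140,110,5)).items():
    c=viewer.calibration(n);im=cv2.resize(cv2.imread(f"pics/{n}0.png")[b:b+h,a:a+w],None,fx=f,fy=f,interpolation=2)
    for q in pts:
        u=(proj(W(q),c)[0]-[a,b]+.5)*f-.5; cv2.circle(im,tuple(int(i) for i in u),3,(0,0,255),-1)
    cv2.imwrite(f"pics/fit_{n}.png",im)
d=np.load("pics/top0.npy");X=cloud(d,viewer.calibration("top")).reshape(-1,3)
L=(X[:,:2]-g[:2])@R
m=(X[:,2]>.086)&(X[:,2]<.12)&(abs(L[:,0]-.038)<.03)&(abs(L[:,1])<.08);print("peg",np.c_[L[m],X[m,2]].round(4))
m=(X[:,2]>.05)&(X[:,2]<.1)&(abs(L[:,0])<.04)&(L[:,1]<-.06)&(L[:,1]>-.14);print("sample",L[m].min(0),L[m].max(0),np.percentile(X[m,2],98))
p=cloud(d,viewer.calibration("top"))
for u,v in[(185,255),(302,194)]:print("vial",(p[v-2:v+3,u-2:u+3].reshape(-1,3)[:,:2].mean(0)-g[:2])@R)
m=(X[:,2]>.02)&(X[:,2]<.15)&(L[:,0]>.05)&(L[:,0]<.2)&(abs(L[:,1])<.1);print("bal",L[m,0].min(),X[m,2].max(),L[m][L[m,0].argmin()],np.histogram(X[m,2],10))
E
```

```text
[ 0.49802449 -0.00972999 -0.21895199] 16.84080427742677 4131
peg [[0.0367 0.0097 0.0936]
 [0.0366 0.0076 0.0926]
 [0.0356 0.0054 0.0946]
 [0.0343 0.0033 0.0977]
 [0.0335 0.0101 0.0972]
 [0.0337 0.008  0.095 ]
 [0.0329 0.0058 0.0963]
 [0.0327 0.0037 0.0956]
 [0.0323 0.0105 0.0936]
 [0.0319 0.0083 0.0934]
 [0.0308 0.0062 0.0959]
 [0.0297 0.0041 0.0984]
 [0.0318 0.0109 0.0875]
 [0.0292 0.0087 0.0952]
 [0.0289 0.0066 0.0947]
 [0.0304 0.0044 0.0881]
 [0.0291 0.007  0.0863]]
sample [-0.02128472 -0.111216  ] [ 0.02426655 -0.06753665] 0.07330877184521456
vial [0.00376064 0.16221808]
vial [ 0.09550602 -0.11932213]
bal 0.10825892908578388 0.06024888233279113 [0.10825893 0.09863848] (array([ 63,  65,  71, 180, 390, 385, 309, 289, 163,  31]), array([0.02001475, 0.02403816, 0.02806158, 0.03208499, 0.0361084 ,
       0.04013182, 0.04415523, 0.04817864, 0.05220206, 0.05622547,
       0.06024888]))
```

View pics/fit_top.png

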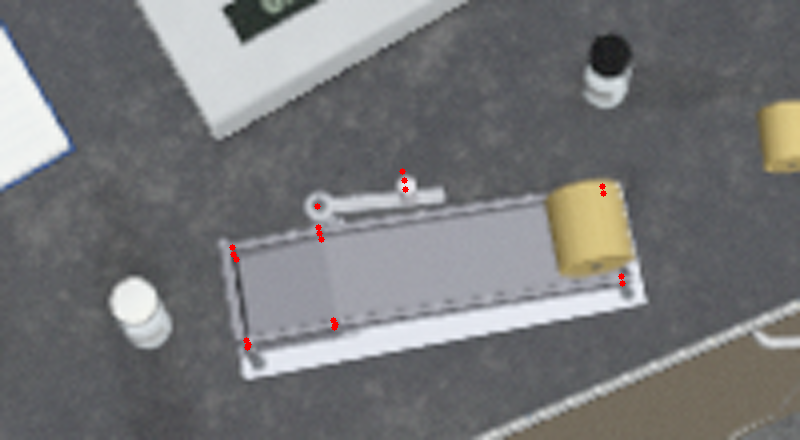

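View pics/fit_scene.png

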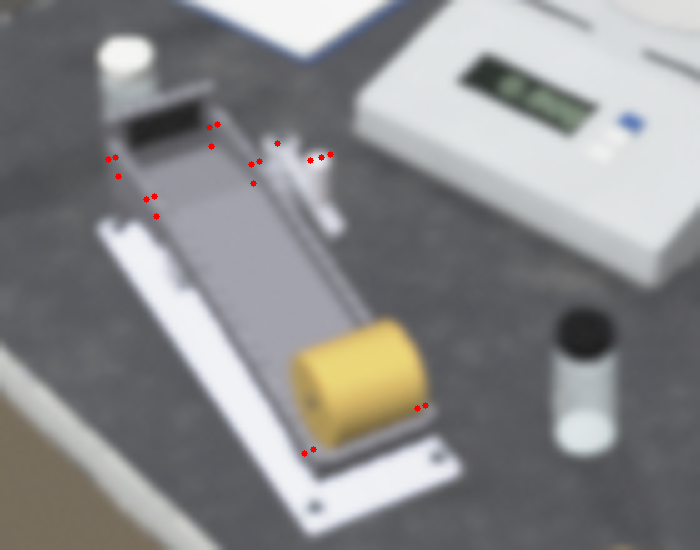

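```bash
python3 -m creep '{"rotation":[[0,-0.35,0],[0,0,0],[0,0,0],[0,0,0],[0,0,0],[0,0,0],[0,0,0],[0,0,0],[0,0,0],[0,0,0],[0,0,0],[0,0,0]],"delta_pos":[[0.5,0,-0.5],[1,0,-1],[1,0,-1],[1,0,-1],[1,0,-1],[1,0,-1],[1,0,-1],[1,0,-1],[1,0,-1],[1,0,-1],[1,0,-1],[1,0,-1]],"jaw":[0,0,0,0,0,0,0,0,0,0,0,0]}'
cat > st.py <<'E'
from h import *
g=np.load("g.npy");cs,sn=np.cos(g[2]),np.sin(g[2]);R=np.array([[cs,-sn],[sn,cs]])
s=telemetry.observe();p=s["ee_pos"];Rg=np.eye(3);Rg[:2,:2]=R
print("t",round(s["time"],2),"gutter xyz",((p[:2]-g[:2])@R).round(4),p[2].round(4),"F",(Rg.T@s["contact_force"]).round(2),"open",round(s["opening"],3));print((Rg.T@s["tool_rot"]).round(3).tolist())
E
python3 st.py
```

```text
time: 1.6
ee_pos: [0.3903, 0.2561, 0.197]
tool_rot: [[0.976, -0.0, 0.217], [-0.217, -0.0, 0.976], [-0.0, -1.0, -0.0]]
contact_force: [-0.1, -0.0, -0.1]
opening: -0.001
t 1.6 gutter xyz [-0.1628  0.2361] 0.197 F [-0.07 -0.06 -0.11] open -0.001
[[1.0, -0.0, -0.0], [0.0, -0.0, 1.0], [-0.0, -1.0, -0.0]]
```

```bash
python3 -m creep '{"rotation":[[0,0,0],[0,0,0],[0,0,0],[0,0,0],[0,0,0],[0,0,0],[0,0,0],[0,0,0],[0,0,0],[0,0,0],[0,0,0],[0,0,0]],"delta_pos":[[1,0,-1],[1,0,-1],[1,0,-1],[1,0,-1],[1,0,-1],[1,0,-1],[0.5,0,-1],[0,0,-1],[0,0,-1],[0,0,-1],[0,0,-1],[0,0,-1]],"jaw":[0,0,0,0,0,0,0,0,0,0,0,0]}'
python3 -m creep '{"rotation":[[0,0,0],[0,0,0],[0,0,0],[0,0,0],[0,0,0],[0,0,0]],"delta_pos":[[0,0,-1],[0,0.5,-1],[0,1,-1],[0,1,-0.5],[0,1,0],[0,0.5,0]],"jaw":[0,0,0,0,0,0]}'
python3 st.py; python3 - <<'E'
from h import *
for n,(a,b,w,h,f) in dict(top=(200,160,150,130,4),scene=(200,120,160,160,4)).items():
    p,d=viewer.get_image(n);np.save(f"pics/{n}1.npy",d);cv2.imwrite(f"pics/{n}1.png",cv2.resize(p[b:b+h,a:a+w],None,fx=f,fy=f,interpolation=2))
E
```

```text
time: 3.1
ee_pos: [0.4831, -0.0717, 0.1969]
tool_rot: [[0.976, -0.0, 0.217], [-0.217, 0.0, 0.976], [-0.0, -1.0, 0.0]]
contact_force: [0.2, -0.5, -0.4]
opening: -0.004
time: 3.85
ee_pos: [0.464, -0.1563, 0.0959]
tool_rot: [[0.976, -0.002, 0.217], [-0.217, 0.001, 0.976], [-0.002, -1.0, 0.001]]
contact_force: [0.6, -0.8, 0.7]
opening: 0.003
t 3.85 gutter xyz [-0.0014 -0.1505] 0.0959 F [ 0.77 -0.67  0.69] open 0.003
[[1.0, -0.002, 0.0], [-0.0, 0.001, 1.0], [-0.002, -1.0, 0.001]]
```

View pics/top1.png

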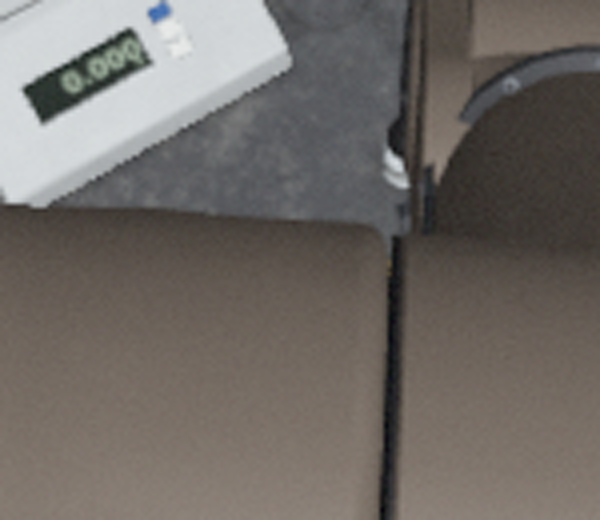

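View pics/scene1.png

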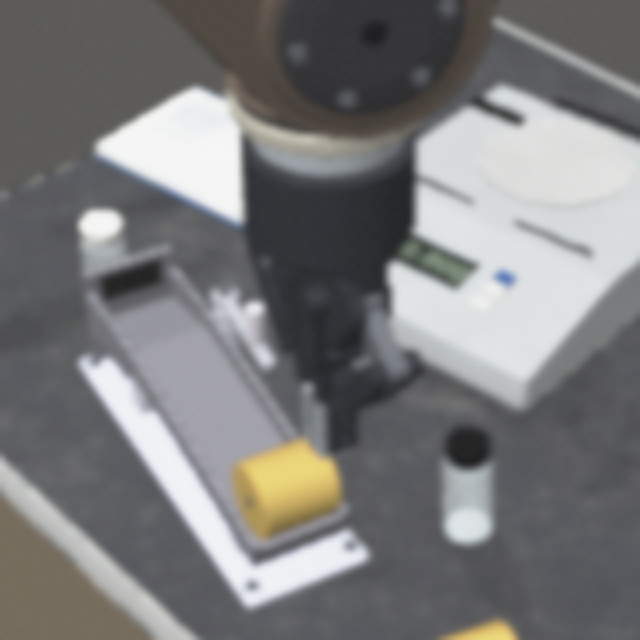

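```bash
python3 - <<'E'
from h import *
c=viewer.calibration("scene");s=telemetry.observe()
print((proj(s["ee_pos"],c)-[200,120])*4)
g=np.load("g.npy");cs,sn=np.cos(g[2]),np.sin(g[2]);R=np.array([[cs,-sn],[sn,cs]])
X=cloud(np.load("pics/scene1.npy"),c)[120:280,200:360].reshape(-1,3);L=(X[:,:2]-g[:2])@R
for z in np.arange(.085,.18,.008):
    m=(abs(X[:,2]-z)<.004)&(abs(L[:,0])<.06)&(abs(L[:,1]+.15)<.09)
    if m.sum():print(round(z,3),m.sum(),np.percentile(L[m],[2,98],axis=0).round(3).tolist())
E
```

```text
[[330.61997196 496.24384015]]
0.133 13 [[-0.012, -0.161], [0.006, -0.149]]
0.141 37 [[-0.012, -0.165], [0.005, -0.148]]
0.149 37 [[-0.012, -0.166], [0.005, -0.148]]
0.157 43 [[-0.012, -0.166], [0.005, -0.148]]
0.165 22 [[-0.012, -0.165], [-0.006, -0.143]]
0.173 25 [[-0.014, -0.174], [0.007, -0.14]]
```

```bash
python3 - <<'E'
from h import *
p,d=viewer.get_image("scene");np.save(f"pics/scene2.npy",d);cv2.imwrite(f"pics/scene2.png",cv2.resize(p[150:270,230:350],None,fx=5,fy=5,interpolation=2))
E
python3 st.py
```

```text
t 4.0 gutter xyz [-0.0009 -0.1503] 0.097 F [ 0.54  0.7  -0.09] open -0.0
[[1.0, -0.001, -0.001], [0.001, 0.0, 1.0], [-0.001, -1.0, 0.0]]
```

View pics/scene2.png

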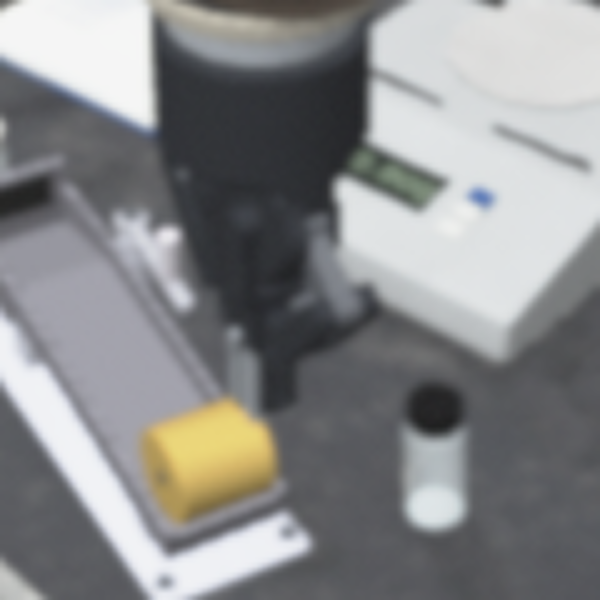

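```bash
python3 - <<'E'
from h import *
c=viewer.calibration("scene")
g=np.load("g.npy");cs,sn=np.cos(g[2]),np.sin(g[2]);R=np.array([[cs,-sn],[sn,cs]])
d=np.load("pics/scene2.npy");X=cloud(d,c)
for v in range(216,252,2):
    for u in (277,280,283,286): 
        x=X[v,u];l=(x[:2]-g[:2])@R;print(u,v,l.round(3),x[2].round(3),end=" | ")
    print()
E
```

```text
277 216 [-0.01  -0.145] 0.168 | 280 216 [-0.013 -0.163] 0.183 | 283 216 [-0.008 -0.165] 0.182 | 286 216 [-0.012 -0.184] 0.197 | 
277 218 [-0.011 -0.148] 0.166 | 280 218 [-0.013 -0.163] 0.177 | 283 218 [-0.012 -0.173] 0.185 | 286 218 [-0.013 -0.185] 0.194 | 
277 220 [-0.012 -0.149] 0.162 | 280 220 [-0.012 -0.161] 0.171 | 283 220 [-0.013 -0.174] 0.181 | 286 220 [-0.013 -0.185] 0.189 | 
277 222 [-0.011 -0.146] 0.155 | 280 222 [-0.011 -0.159] 0.164 | 283 222 [-0.008 -0.166] 0.168 | 286 222 [-0.012 -0.184] 0.184 | 
277 224 [-0.011 -0.148] 0.151 | 280 224 [-0.01  -0.157] 0.158 | 283 224 [-0.007 -0.163] 0.161 | 286 224 [-0.002 -0.165] 0.16 | 
277 226 [-0.012 -0.148] 0.146 | 280 226 [-0.01  -0.157] 0.152 | 283 226 [-0.008 -0.165] 0.157 | 286 226 [-0.001 -0.163] 0.153 | 
277 228 [-0.011 -0.147] 0.141 | 280 228 [-0.01  -0.157] 0.147 | 283 228 [-0.008 -0.165] 0.152 | 286 228 [-0.001 -0.164] 0.15 | 
277 230 [ 0.02  -0.085] 0.072 | 280 230 [-0.01  -0.157] 0.143 | 283 230 [-0.007 -0.164] 0.147 | 286 230 [-0.001 -0.164] 0.144 | 
277 232 [ 0.017 -0.092] 0.074 | 280 232 [-0.01  -0.157] 0.138 | 283 23
[... 514 characters left out ...]
[ 0.022 -0.108] 0.061 | 286 240 [ 0.058 -0.055] 0.001 | 
277 242 [ 0.008 -0.108] 0.062 | 280 242 [ 0.015 -0.108] 0.059 | 283 242 [ 0.02  -0.111] 0.059 | 286 242 [ 0.054 -0.062] 0.002 | 
277 244 [ 0.006 -0.111] 0.06 | 280 244 [ 0.013 -0.112] 0.057 | 283 244 [ 0.02  -0.112] 0.055 | 286 244 [ 0.053 -0.065] -0.001 | 
277 246 [ 0.005 -0.113] 0.056 | 280 246 [ 0.012 -0.113] 0.053 | 283 246 [ 0.02  -0.112] 0.049 | 286 246 [ 0.03  -0.107] 0.039 | 
277 248 [ 0.005 -0.113] 0.051 | 280 248 [ 0.013 -0.11 ] 0.044 | 283 248 [ 0.024 -0.103] 0.033 | 286 248 [ 0.028 -0.11 ] 0.037 | 
277 250 [ 0.006 -0.11 ] 0.042 | 280 250 [ 0.015 -0.108] 0.035 | 283 250 [ 0.02  -0.111] 0.035 | 286 250 [ 0.028 -0.111] 0.032 |
```

```bash
python3 -m creep '{"rotation":[[0,0,0],[0,0,0],[0,0,0],[0,0,0]],"delta_pos":[[0,0.6,0],[0,0.7,0],[0,0.6,0],[0,0.1,0]],"jaw":[0,0,0,0]}'
python3 st.py; python3 - <<'E'
from h import *
p,d=viewer.get_image("scene");np.save(f"pics/scene3.npy",d);cv2.imwrite(f"pics/scene3.png",cv2.resize(p[150:270,230:350],None,fx=5,fy=5,interpolation=2))
c=viewer.calibration("scene");s=telemetry.observe()
print(proj(s["ee_pos"],c))
g=np.load("g.npy");cs,sn=np.cos(g[2]),np.sin(g[2]);R=np.array([[cs,-sn],[sn,cs]])
X=cloud(d,c)
for v in range(240,270,2):
    for u in (277,280,283,286): 
        x=X[v,u];l=(x[:2]-g[:2])@R;print(u,v,l.round(3),x[2].round(3),end=" | ")
    print()
E
```

```text
time: 4.5
ee_pos: [0.4644, -0.1562, 0.0467]
tool_rot: [[0.976, -0.001, 0.217], [-0.217, 0.0, 0.976], [-0.001, -1.0, 0.0]]
contact_force: [0.2, -0.3, 0.5]
opening: 0.0
t 4.5 gutter xyz [-0.001  -0.1503] 0.0467 F [ 0.29 -0.23  0.48] open 0.0
[[1.0, -0.001, -0.0], [0.0, 0.0, 1.0], [-0.001, -1.0, 0.0]]
[[283.13884672 261.52485226]]
277 240 [-0.011 -0.145] 0.107 | 280 240 [-0.011 -0.158] 0.118 | 283 240 [-0.007 -0.162] 0.12 | 286 240 [-0.012 -0.183] 0.139 | 
277 242 [-0.011 -0.144] 0.101 | 280 242 [-0.011 -0.158] 0.113 | 283 242 [-0.007 -0.162] 0.114 | 286 242 [-0.012 -0.184] 0.135 | 
277 244 [-0.011 -0.144] 0.096 | 280 244 [-0.012 -0.159] 0.109 | 283 244 [-0.007 -0.163] 0.11 | 286 244 [-0.002 -0.165] 0.109 | 
277 246 [ 0.006 -0.111] 0.054 | 280 246 [-0.012 -0.16 ] 0.105 | 283 246 [-0.007 -0.162] 0.104 | 286 246 [-0.001 -0.164] 0.103 | 
277 248 [ 0.005 -0.113] 0.05 | 280 248 [-0.011 -0.158] 0.096 | 283 248 [-0.008 -0.163] 0.099 | 286 248 [-0.001 -0.163] 0.096 | 
277 250 [ 0.007 -0.109] 0.04 | 280 250 [-0.01  -0.155] 0.088 | 283 250 [-0.007 -0.162] 0.092 | 286 250 [-0.001 -0.163] 0.091 | 

[... 457 characters left out ...]
 [ 0.022 -0.107] 0.007 | 286 258 [ 0.027 -0.111] 0.008 | 
277 260 [ 0.008 -0.105] 0.006 | 280 260 [ 0.013 -0.11 ] 0.008 | 283 260 [ 0.018 -0.114] 0.008 | 286 260 [ 0.024 -0.117] 0.008 | 
277 262 [ 0.005 -0.112] 0.008 | 280 262 [ 0.009 -0.117] 0.01 | 283 262 [ 0.016 -0.119] 0.008 | 286 262 [ 0.024 -0.117] 0.002 | 
277 264 [ 0.002 -0.117] 0.007 | 280 264 [ 0.009 -0.118] 0.005 | 283 264 [ 0.017 -0.117] -0.0 | 286 264 [ 0.021 -0.123] 0.003 | 
277 266 [ 0.002 -0.117] 0.001 | 280 266 [ 0.008 -0.119] -0.0 | 283 266 [ 0.014 -0.122] -0.001 | 286 266 [ 0.019 -0.127] 0.001 | 
277 268 [-0.002 -0.123] 0.003 | 280 268 [ 0.006 -0.123] -0.002 | 283 268 [ 0.009 -0.13 ] 0.003 | 286 268 [ 0.015 -0.133] 0.003 |
```

View pics/scene3.png

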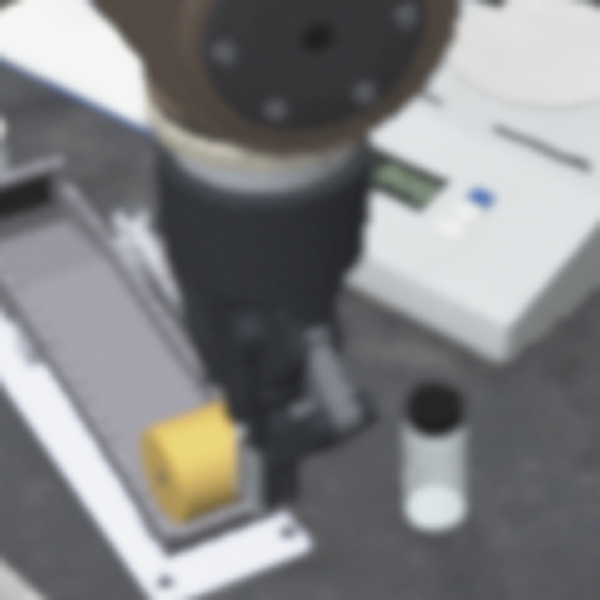

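```bash
python3 -m creep '{"rotation":[[0,0,0],[0,0,0],[0,0,0],[0,0,0],[0,0,0],[0,0,0],[0,0,0],[0,0,0],[0,0,0]],"delta_pos":[[0,0,0.2],[0,0,0.2],[0,0,0.2],[0,0,0.2],[0,0,0.2],[0,0,0.2],[0,0,0.2],[0,0,0.2],[0,0,0]],"jaw":[0,0,0,0,0,0,0,0,0]}'
python3 st.py; python3 - <<'E'
from h import *
p,d=viewer.get_image("scene");np.save(f"pics/scene4.npy",d);cv2.imwrite(f"pics/scene4.png",cv2.resize(p[150:270,230:350],None,fx=5,fy=5,interpolation=2))
E
```

```text
time: 5.68
ee_pos: [0.4732, -0.117, 0.0471]
tool_rot: [[0.976, -0.0, 0.216], [-0.216, 0.0, 0.976], [-0.0, -1.0, 0.0]]
contact_force: [0.0, -0.3, -0.4]
opening: 0.001
t 5.67 gutter xyz [-0.0009 -0.1101] 0.0471 F [ 0.09 -0.25 -0.41] open 0.001
[[1.0, -0.0, -0.001], [0.001, 0.0, 1.0], [-0.0, -1.0, 0.0]]
```

View pics/scene4.png

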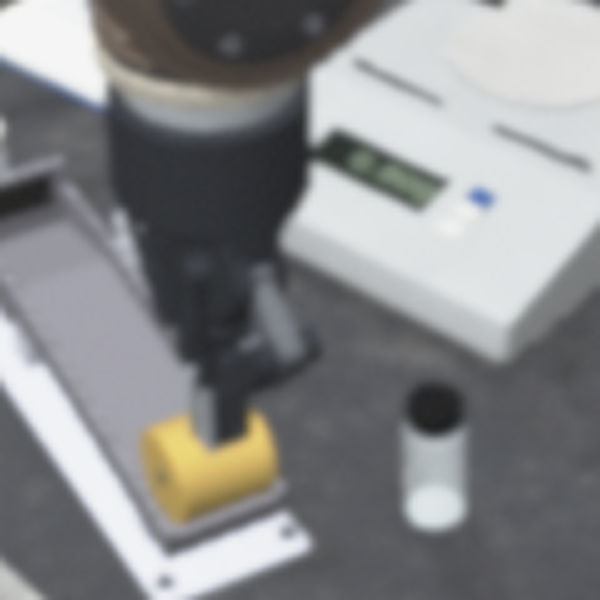

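```bash
python3 -m creep '{"rotation":[[0,0,0],[0,0,0],[0,0,0],[0,0,0],[0,0,0],[0,0,0]],"delta_pos":[[0,0,-0.8],[0,0,-0.8],[0,0.4,0],[0,0.6,0],[0,0.6,0],[0,0.05,0]],"jaw":[0,0,0,0,0,0]}'
python3 st.py; python3 - <<'E'
from h import *
p,d=viewer.get_image("scene");cv2.imwrite(f"pics/scene5.png",cv2.resize(p[170:290,230:350],None,fx=5,fy=5,interpolation=2))
c=viewer.calibration("scene")
g=np.load("g.npy");cs,sn=np.cos(g[2]),np.sin(g[2]);R=np.array([[cs,-sn],[sn,cs]])
X=cloud(d,c)
for v in range(258,282,2):
    for u in (277,280,283,286): 
        x=X[v,u];l=(x[:2]-g[:2])@R;print(u,v,l.round(3),x[2].round(3),end=" | ")
    print()
E
```

```text
time: 6.48
ee_pos: [0.4639, -0.1556, 0.0043]
tool_rot: [[0.976, -0.002, 0.216], [-0.216, 0.001, 0.976], [-0.003, -1.0, 0.001]]
contact_force: [0.1, -0.5, -0.1]
opening: 0.001
t 6.47 gutter xyz [-0.0016 -0.1498] 0.0043 F [ 0.24 -0.51 -0.06] open 0.001
[[1.0, -0.003, -0.001], [0.001, 0.001, 1.0], [-0.003, -1.0, 0.001]]
277 258 [ 0.01  -0.101] 0.007 | 280 258 [-0.012 -0.158] 0.069 | 283 258 [-0.009 -0.165] 0.074 | 286 258 [-0.013 -0.185] 0.094 | 
277 260 [ 0.007 -0.107] 0.008 | 280 260 [-0.011 -0.156] 0.061 | 283 260 [-0.008 -0.164] 0.067 | 286 260 [-0.002 -0.165] 0.065 | 
277 262 [ 0.006 -0.109] 0.004 | 280 262 [-0.012 -0.157] 0.057 | 283 262 [-0.007 -0.162] 0.059 | 286 262 [-0.003 -0.166] 0.061 | 
277 264 [ 0.002 -0.117] 0.007 | 280 264 [-0.011 -0.156] 0.05 | 283 264 [-0.007 -0.16 ] 0.052 | 286 264 [-0.001 -0.163] 0.052 | 
277 266 [ 0.002 -0.116] 0.0 | 280 266 [-0.01  -0.155] 0.043 | 283 266 [-0.007 -0.162] 0.048 | 286 266 [ 0.018 -0.127] 0.002 | 
277 268 [-0.001 -0.123] 0.002 | 280 268 [ 0.004 -0.126] 0.003 | 283 268 [ 0.01 -0.13] 0.003 | 286 268 [ 0.015 -0.133] 0.002 | 
277 270 [-0.004 -0.128] 0.002 | 280 270 [ 0.002 -0.131] 0.002 | 283 270 [ 0.008 -0.133] 0.001 | 286 270 [ 0.014 -0.135] -0.0 | 
277 272 [-0.006 -0.133] 0.001 | 280 272 [-0.    -0.134] -0.0 | 283 272 [ 0.004 -0.139] 0.002 | 286 272 [ 0.01  -0.142] 0.001 | 
277 274 [-0.009 -0.136] -0.0 | 280 274 [-0.003 -0.14 ] 0.001 | 283 274 [ 0.002 -0.144] 0.002 | 286 274 [ 0.008 -0.147] 0.001 | 
277 276 [-0.011 -0.142] 0.001 | 280 276 [-0.007 -0.146] 0.002 | 283 276 [-0.001 -0.148] 0.001 | 286 276 [ 0.005 -0.152] 0.002 | 
277 278 [-0.014 -0.147] 0.001 | 280 278 [-0.009 -0.15 ] 0.001 | 283 278 [-0.003 -0.153] 0.0 | 286 278 [ 0.002 -0.157] 0.002 | 
277 280 [-0.017 -0.151] 0.0 | 280 280 [-0.011 -0.155] 0.001 | 283 280 [-0.007 -0.159] 0.003 | 286 280 [ 0.   -0.16] -0.001 |
```

View pics/scene5.png

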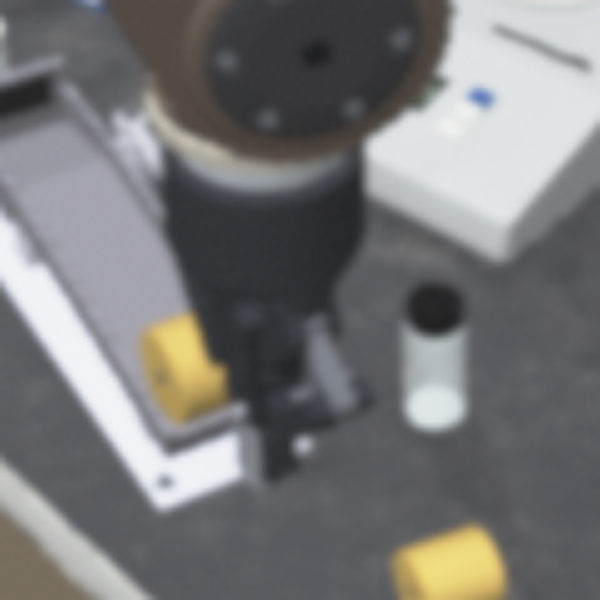

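```bash
python3 -m creep '{"rotation":[[0,0,0],[0,0,0],[0,0,0],[0,0,0],[0,0,0],[0,0,0],[0,0,0],[0,0,0],[0,0,0],[0,0,0],[0,0,0],[0,0,0]],"delta_pos":[[0,0,0.2],[0,0,0.2],[0,0,0.15],[0,0,0.12],[0,0,0.12],[0,0,0.12],[0,-0.017,0.12],[0,-0.022,0.16],[0,-0.022,0.16],[0,-0.022,0.16],[0,-0.022,0.16],[0,0,0]],"jaw":[0,0,0,0,0,0,0,0,0,0,0,0]}'
python3 st.py; python3 - <<'E'
from h import *
p,d=viewer.get_image("scene");cv2.imwrite(f"pics/scene6.png",cv2.resize(p[160:280,210:330],None,fx=5,fy=5,interpolation=2))
E
```

```text
time: 8.02
ee_pos: [0.4735, -0.1152, 0.0084]
tool_rot: [[0.976, -0.0, 0.217], [-0.217, 0.0, 0.976], [-0.0, -1.0, 0.0]]
contact_force: [-1.2, -0.2, 0.5]
opening: 0.005
t 8.03 gutter xyz [-0.001  -0.1083] 0.0084 F [-1.13 -0.5   0.52] open 0.005
[[1.0, -0.0, -0.001], [0.001, 0.0, 1.0], [-0.0, -1.0, 0.0]]
```

View pics/scene6.png

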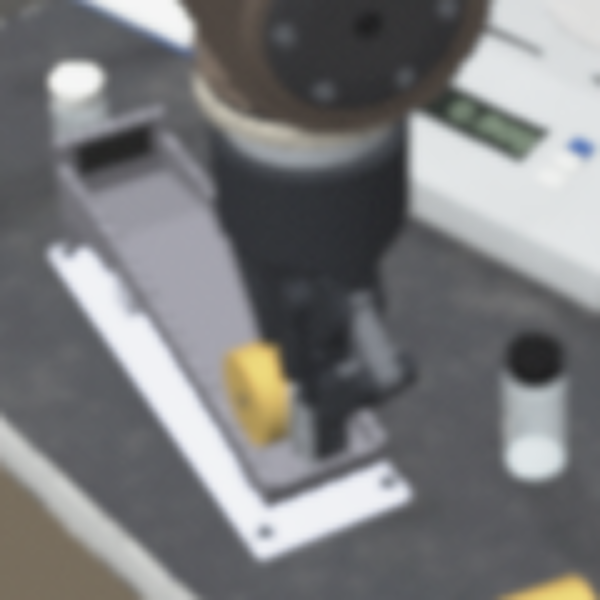

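```bash
python3 -m creep '{"rotation":[[0,0,0],[0,0,0],[0,0,0],[0,0,0],[0,0,0],[0,0,0],[0,0,0],[0,0,0],[0,0,0],[0,0,0],[0,0,0],[0,0,0]],"delta_pos":[[0,-0.014,0.1],[0,-0.021,0.15],[0,-0.028,0.2],[0,-0.028,0.2],[0,-0.028,0.2],[0,-0.028,0.2],[0,-0.028,0.2],[0,-0.028,0.2],[0,-0.028,0.2],[0,-0.028,0.2],[0,-0.028,0.2],[0,-0.028,0.2]],"jaw":[0,0,0,0,0,0,0,0,0,0,0,0]}'
python3 st.py; python3 -m creep '{"rotation":[[0,0,0],[0,0,0],[0,0,0],[0,0,0],[0,0,0],[0,0,0],[0,0,0],[0,0,0],[0,0,0]],"delta_pos":[[0,-0.028,0.2],[0,-0.028,0.2],[0,-0.028,0.2],[0,-0.028,0.2],[0,-0.028,0.2],[0,-0.028,0.2],[0,-0.021,0.15],[0,-0.014,0.1],[0,0,0]],"jaw":[0,0,0,0,0,0,0,0,0]}'
python3 st.py; python3 - <<'E'
from h import *
p,d=viewer.get_image("scene");cv2.imwrite(f"pics/scene7.png",cv2.resize(p[140:260,210:330],None,fx=5,fy=5,interpolation=2))
E
```

```text
time: 9.57
ee_pos: [0.4858, -0.0604, 0.0164]
tool_rot: [[0.976, 0.0, 0.217], [-0.217, 0.0, 0.976], [0.0, -1.0, 0.0]]
contact_force: [-1.1, -2.1, 0.9]
opening: -0.004
t 9.57 gutter xyz [-0.0009 -0.0521] 0.0164 F [-0.58 -2.24  0.91] open -0.004
[[1.0, 0.0, -0.0], [0.0, 0.0, 1.0], [0.0, -1.0, 0.0]]
time: 10.7
ee_pos: [0.4936, -0.0251, 0.0214]
tool_rot: [[0.976, -0.0, 0.217], [-0.217, 0.0, 0.976], [-0.0, -1.0, 0.0]]
contact_force: [0.1, -0.4, -0.3]
opening: 0.001
t 10.7 gutter xyz [-0.001 -0.016] 0.0214 F [ 0.17 -0.41 -0.33] open 0.001
[[1.0, -0.0, -0.0], [0.0, 0.0, 1.0], [-0.0, -1.0, 0.0]]
```

View pics/scene7.png

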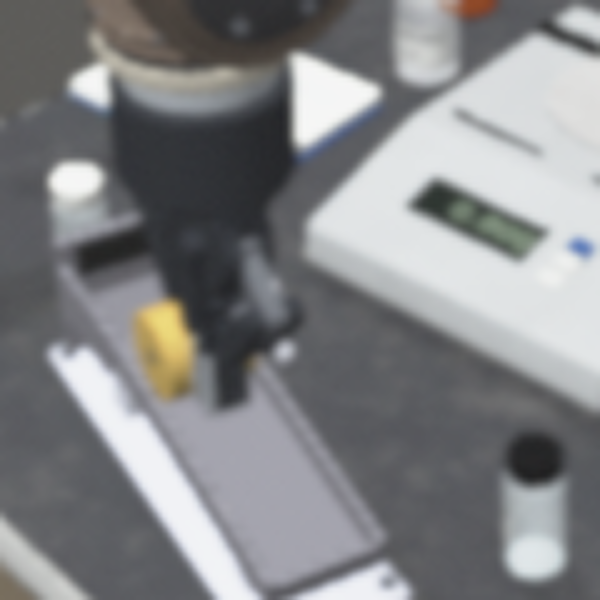

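```bash
python3 -m creep '{"rotation":[[0,0,0],[0,0,0],[0,0,0],[0,0,0],[0,0,0],[0,0,0],[0,0,0],[0,0,0],[0,0,0],[0,0,0],[0,0,0],[0,0,0]],"delta_pos":[[0,-0.014,0.1],[0,-0.028,0.2],[0,-0.028,0.2],[0,-0.028,0.2],[0,-0.028,0.2],[0,-0.028,0.2],[0,-0.028,0.2],[0,-0.022,0.16],[0,-0.022,0.16],[0,-0.022,0.16],[0,-0.022,0.16],[0,0,0.1]],"jaw":[0,0,0,0,0,0,0,0,0,0,0,0]}'
python3 st.py; python3 -m creep '{"rotation":[[0,0,0],[0,0,0],[0,0,0],[0,0,0]],"delta_pos":[[0,0,0],[0,0,0],[0,0,0],[0,0,0]],"jaw":[0,0,0,0]}'
python3 st.py; python3 - <<'E'
from h import *
p,d=viewer.get_image("scene");cv2.imwrite(f"pics/scene8.png",cv2.resize(p[140:260,200:320],None,fx=5,fy=5,interpolation=2))
E
```

```text
time: 12.25
ee_pos: [0.5047, 0.0248, 0.0282]
tool_rot: [[0.976, 0.0, 0.217], [-0.217, 0.0, 0.976], [0.0, -1.0, 0.0]]
contact_force: [0.0, 0.6, 0.5]
opening: 0.002
t 12.25 gutter xyz [-0.0009  0.0351] 0.0282 F [-0.11  0.6   0.53] open 0.002
[[1.0, 0.0, -0.0], [0.0, 0.0, 1.0], [0.0, -1.0, 0.0]]
time: 12.75
ee_pos: [0.5047, 0.0244, 0.0281]
tool_rot: [[0.976, -0.0, 0.217], [-0.217, 0.0, 0.976], [-0.0, -1.0, 0.0]]
contact_force: [-0.5, 0.1, -0.9]
opening: 0.001
t 12.75 gutter xyz [-0.0009  0.0347] 0.0281 F [-0.51 -0.04 -0.88] open 0.001
[[1.0, -0.0, -0.0], [0.0, 0.0, 1.0], [-0.0, -1.0, 0.0]]
```

View pics/scene8.png

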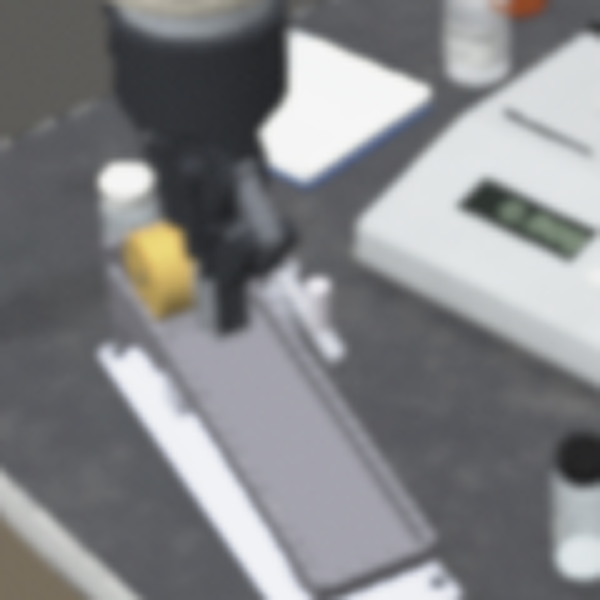

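```bash
python3 -m creep '{"rotation":[[0,0,0],[0,0,0],[0,0,0],[0,0,0],[0,0,0],[0,0,0],[0,0,0],[0,0,0],[0,0,0]],"delta_pos":[[0,-0.2,-0.3],[0,-1,-0.3],[0,-1,0],[0,-0.8,0],[0.5,0,0],[1,0,-0.1],[1,0,-0.1],[0.2,0,0],[0,0,0]],"jaw":[0,0,0,0,0,0,0,0,0]}'
python3 st.py; python3 - <<'E'
from h import *
p,d=viewer.get_image("scene");cv2.imwrite(f"pics/scene9.png",cv2.resize(p[120:260,200:340],None,fx=4,fy=4,interpolation=2))
g=np.load("g.npy");cs,sn=np.cos(g[2]),np.sin(g[2]);R=np.array([[cs,-sn],[sn,cs]])
X=cloud(d,viewer.calibration("scene")).reshape(-1,3);col=p.reshape(-1,3).astype(int);L=(X[:,:2]-g[:2])@R
m=(col[:,2]-col[:,0]>60)&(abs(L[:,0])<.05)&(abs(L[:,1])<.15)
print("sample",m.sum(),np.percentile(L[m],[2,98],axis=0).round(4).tolist(),np.percentile(X[m,2],[2,98]).round(4))
# fit cylinder along gutter x on top surface
from scipy.optimize import least_squares
Y,Z=L[m,1],X[m,2];k=(abs(L[m,0])<.018)
f=least_squares(lambda q:np.hypot(Y[k]-q[0],Z[k]-q[1])-.022,[.088,.0645],loss="soft_l1",f_scale=.002);print("centre",f.x.round(4),k.sum())
# peg
m=(X[:,2]>.075)&(X[:,2]<.1)&(col.min(1)>130)&(L[:,0]>.01)&(L[:,0]<.05)&(abs(L[:,1]-.01)<.03);print("peg",m.sum(),np.c_[L[m],X[m,2]].mean(0).round(4))
E
```

```text
time: 13.92
ee_pos: [0.5658, -0.0098, 0.1024]
tool_rot: [[0.976, -0.001, 0.217], [-0.217, 0.0, 0.976], [-0.001, -1.0, 0.0]]
contact_force: [0.1, 1.0, -0.0]
opening: -0.002
t 13.93 gutter xyz [0.0661 0.0147] 0.1024 F [-0.12  1.05 -0.04] open -0.002
[[1.0, -0.001, -0.0], [0.0, 0.0, 1.0], [-0.001, -1.0, 0.0]]
sample 331 [[-0.0189, 0.0632], [0.0233, 0.0976]] [0.0578 0.0887]
centre [0.0864 0.0659] 247
peg 36 [0.0338 0.004  0.087 ]
```

View pics/scene9.png

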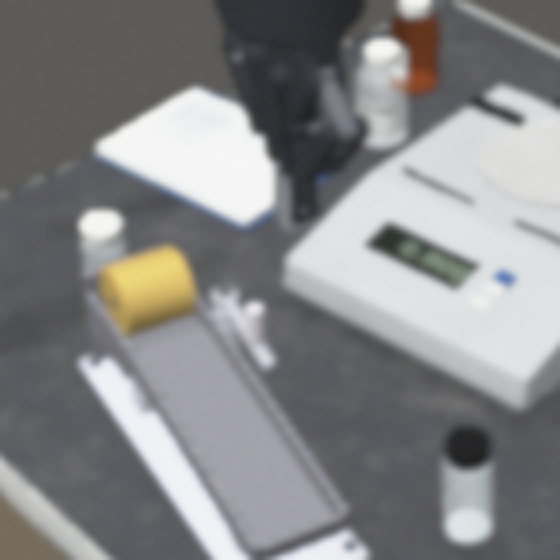

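```bash
python3 -m creep '{"rotation":[[0,0,0],[0,0,0],[0,0,0],[0,0,0],[0,0,0]],"delta_pos":[[0,0.6,0.1],[0,0.8,0],[0,0.7,0],[0,0.3,0],[0,0,0]],"jaw":[0,0,0,0,0]}'
python3 st.py; python3 -m creep '{"rotation":[[0,0,0],[0,0,0],[0,0,0],[0,0,0],[0,0,0],[0,0,0],[0,0,0],[0,0,0],[0,0,0]],"delta_pos":[[-0.2,0,0],[-0.2,0,0],[-0.16,0,0],[-0.12,0,0],[-0.12,0,0],[-0.16,0,0],[-0.16,0,0],[-0.16,0,0],[0,0,0]],"jaw":[0,0,0,0,0,0,0,0,0]}'
python3 st.py; python3 - <<'E'
from h import *
p,d=viewer.get_image("scene");cv2.imwrite(f"pics/scene10.png",cv2.resize(p[140:260,200:320],None,fx=5,fy=5,interpolation=2))
E
```

```text
time: 14.6
ee_pos: [0.5663, -0.007, 0.0426]
tool_rot: [[0.976, -0.001, 0.217], [-0.217, 0.0, 0.976], [-0.001, -1.0, 0.0]]
contact_force: [-0.7, 0.3, 0.9]
opening: 0.002
t 14.6 gutter xyz [0.0661 0.0175] 0.0426 F [-0.79  0.16  0.9 ] open 0.002
[[1.0, -0.001, -0.0], [0.0, 0.0, 1.0], [-0.001, -1.0, 0.0]]
time: 15.72
ee_pos: [0.5351, -0.0003, 0.0431]
tool_rot: [[0.976, -0.001, 0.217], [-0.217, 0.0, 0.976], [-0.001, -1.0, -0.0]]
contact_force: [0.6, 0.4, -1.4]
opening: 0.001
t 15.72 gutter xyz [0.0341 0.0172] 0.0431 F [ 0.5   0.53 -1.43] open 0.001
[[1.0, -0.001, -0.0], [0.0, -0.0, 1.0], [-0.001, -1.0, -0.0]]
```

View pics/scene10.png

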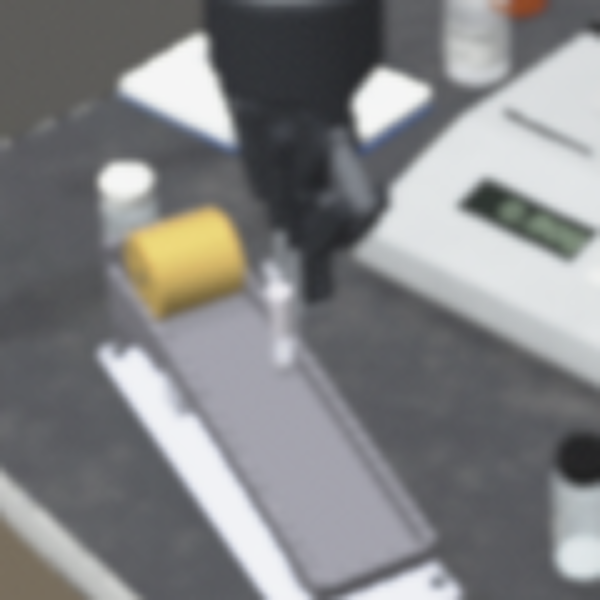

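```bash
python3 -m creep '{"rotation":[[0,0,0],[0,0,0],[0,0,0],[0,0,0],[0,0,0],[0,0,0],[0,0,0]],"delta_pos":[[-0.12,0,0],[-0.16,0,0],[-0.16,0,0],[-0.16,0,0],[-0.16,0,0],[-0.12,0,0],[0,0,0]],"jaw":[0,0,0,0,0,0,0]}'
python3 st.py; python3 - <<'E'
from h import *
p,d=viewer.get_image("scene");cv2.imwrite(f"pics/scene11.png",cv2.resize(p[140:260,200:320],None,fx=5,fy=5,interpolation=2))
E
```

```text
time: 16.65
ee_pos: [0.5136, 0.0045, 0.0431]
tool_rot: [[0.976, -0.001, 0.217], [-0.217, 0.0, 0.976], [-0.001, -1.0, -0.0]]
contact_force: [-0.4, 0.2, 0.8]
opening: -0.002
t 16.65 gutter xyz [0.0121 0.0173] 0.0431 F [-0.43  0.13  0.81] open -0.002
[[1.0, -0.001, -0.0], [0.0, -0.0, 1.0], [-0.001, -1.0, -0.0]]
```

View pics/scene11.png

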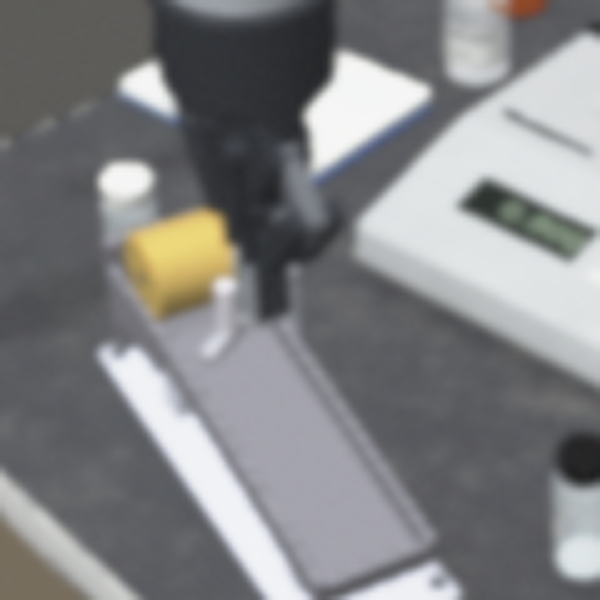

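```bash
python3 -m creep '{"rotation":[[0,0,0],[0,0,0],[0,0,0],[0,0,0],[0,0,0],[0,0,0]],"delta_pos":[[0.25,0,0],[0,0,-0.4],[0,0,-0.4],[-0.5,0,0],[-0.6,0,0],[0,0,0]],"jaw":[0,0,0,0,0,0]}'
python3 st.py; python3 -m creep '{"rotation":[[0,0,0],[0,0,0],[0,0,0],[0,0,0],[0,0,0],[0,0,0],[0,0,0],[0,0,0],[0,0,0],[0,0,0],[0,0,0]],"delta_pos":[[0,0,0.16],[0,0,0.16],[0,0,0.16],[0,0,0.16],[0,0,0.16],[0,0,0.16],[0,0,0.16],[0,0,0.16],[0,0,0.12],[0,0,0.04],[0,0,0]],"jaw":[0,0,0,0,0,0,0,0,0,0,0]}'
python3 st.py; python3 - <<'E'
from h import *
p,d=viewer.get_image("scene");cv2.imwrite(f"pics/scene12.png",cv2.resize(p[140:260,200:320],None,fx=5,fy=5,interpolation=2))
E
```

```text
time: 17.45
ee_pos: [0.4875, -0.01, 0.0433]
tool_rot: [[0.976, -0.001, 0.217], [-0.217, 0.0, 0.976], [-0.001, -1.0, 0.0]]
contact_force: [-0.1, 0.4, -0.8]
opening: 0.003
t 17.45 gutter xyz [-0.0102 -0.0025] 0.0433 F [-0.16  0.35 -0.76] open 0.003
[[1.0, -0.001, -0.001], [0.001, 0.0, 1.0], [-0.001, -1.0, 0.0]]
time: 18.82
ee_pos: [0.4969, 0.0247, 0.0432]
tool_rot: [[0.976, 0.0, 0.217], [-0.217, 0.0, 0.976], [0.0, -1.0, 0.0]]
contact_force: [0.3, -0.3, -0.2]
opening: -0.002
t 18.82 gutter xyz [-0.0086  0.0334] 0.0432 F [ 0.32 -0.26 -0.22] open -0.002
[[1.0, 0.0, -0.0], [0.0, 0.0, 1.0], [0.0, -1.0, 0.0]]
```

View pics/scene12.png

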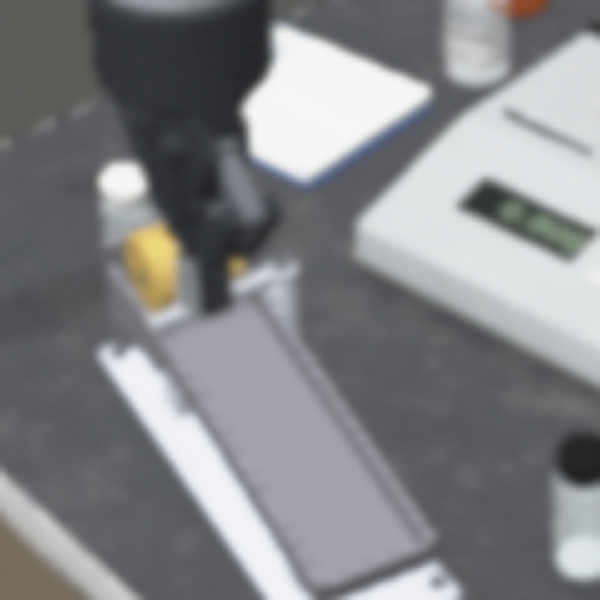

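```bash
for i in 1; do python3 -m creep '{"rotation":[[0,0,0],[0,0,0],[0,0,0]],"delta_pos":[[0,0,0.05],[0,0,0.05],[0,0,0]],"jaw":[0,0,0]}'; done; python3 st.py;  python3 -m creep '{"rotation":[[0,0,0],[0,0,0]],"delta_pos":[[0,0,0.04],[0,0,0]],"jaw":[0,0]}'; python3 st.py
```

```text
time: 19.25
ee_pos: [0.4974, 0.0272, 0.0432]
tool_rot: [[0.976, 0.0, 0.217], [-0.217, 0.0, 0.976], [0.0, -1.0, 0.0]]
contact_force: [-0.2, 0.1, -0.2]
opening: -0.0
t 19.25 gutter xyz [-0.0087  0.0359] 0.0432 F [-0.23  0.04 -0.22] open -0.0
[[1.0, 0.0, -0.0], [0.0, 0.0, 1.0], [0.0, -1.0, 0.0]]
time: 19.5
ee_pos: [0.4976, 0.0281, 0.0432]
tool_rot: [[0.976, 0.0, 0.217], [-0.217, 0.0, 0.976], [0.0, -1.0, 0.0]]
contact_force: [0.7, 0.3, -0.3]
opening: 0.002
t 19.5 gutter xyz [-0.0087  0.0369] 0.0432 F [ 0.62  0.46 -0.33] open 0.002
[[1.0, 0.0, -0.0], [0.0, 0.0, 1.0], [0.0, -1.0, 0.0]]
```

```bash
python3 -m creep '{"rotation":[[0,0,0],[0,0,0]],"delta_pos":[[0,0,0.04],[0,0,0]],"jaw":[0,0]}'; python3 st.py;  python3 -m creep '{"rotation":[[0,0,0],[0,0,0]],"delta_pos":[[0,0,0.04],[0,0,0]],"jaw":[0,0]}'; python3 st.py
```

```text
time: 19.75
ee_pos: [0.4978, 0.0291, 0.0432]
tool_rot: [[0.976, 0.0, 0.217], [-0.217, 0.0, 0.976], [0.0, -1.0, 0.0]]
contact_force: [-0.3, 0.4, 0.8]
opening: 0.002
t 19.75 gutter xyz [-0.0087  0.0379] 0.0432 F [-0.34  0.36  0.76] open 0.002
[[1.0, 0.0, -0.0], [0.0, 0.0, 1.0], [0.0, -1.0, 0.0]]
time: 20.0
ee_pos: [0.4979, 0.0299, 0.0432]
tool_rot: [[0.976, -0.0, 0.217], [-0.217, -0.0, 0.976], [-0.0, -1.0, -0.0]]
contact_force: [-0.5, -3.5, -0.3]
opening: 0.002
t 20.0 gutter xyz [-0.0087  0.0387] 0.0432 F [ 0.23 -3.5  -0.29] open 0.002
[[1.0, -0.0, -0.0], [0.0, -0.0, 1.0], [-0.0, -1.0, -0.0]]
```

```bash
python3 -m creep '{"rotation":[[0,0,0],[0,0,0],[0,0,0],[0,0,0],[0,0,0],[0,0,0],[0,0,0],[0,0,0]],"delta_pos":[[0,0,-0.1],[0,0,-0.4],[0,0,-0.5],[0,-1,-0.5],[0,-1,-1],[0,-1,-1],[0,-0.5,-1],[0,0,0]],"jaw":[0,0,0,0,0,0,0,0]}'; python3 st.py;python3 - <<'E'
from h import *
p,d=viewer.get_image("scene");cv2.imwrite(f"pics/scene13.png",cv2.resize(p[120:260,200:340],None,fx=4,fy=4,interpolation=2))
g=np.load("g.npy");cs,sn=np.cos(g[2]),np.sin(g[2]);R=np.array([[cs,-sn],[sn,cs]])
X=cloud(d,viewer.calibration("scene")).reshape(-1,3);col=p.reshape(-1,3).astype(int);L=(X[:,:2]-g[:2])@R
from scipy.optimize import least_squares
m=(col[:,2]-col[:,0]>60)&(abs(L[:,0])<.018)&(abs(L[:,1])<.15);Y,Z=L[m,1],X[m,2]
f=least_squares(lambda q:np.hypot(Y-q[0],Z-q[1])-.022,[.088,.0645],loss="soft_l1",f_scale=.002);print("centre",f.x.round(4),m.sum())
m=(X[:,2]>.064)&(X[:,2]<.1)&(col.min(1)>130)&(abs(L[:,0])<.05)&(abs(L[:,1]-.05)<.035)
A=np.c_[L[m],X[m,2]];print(len(A))
b=A[A[:,2]<.073];print("bar fit slope",np.polyfit(b[:,0],b[:,1],1),b[:,0].min(),b[:,0].max());print("peg",A[A[:,2]>.08].mean(0))
X1=cloud(d,viewer.calibration("scene"))
E
```

```text
time: 21.0
ee_pos: [0.4735, -0.0815, 0.1314]
tool_rot: [[0.976, 0.002, 0.22], [-0.22, -0.0, 0.976], [0.002, -1.0, -0.0]]
contact_force: [-0.1, -0.3, 0.1]
opening: -0.004
t 21.0 gutter xyz [-0.0083 -0.0754] 0.1314 F [-0.06 -0.3   0.08] open -0.004
[[1.0, 0.002, 0.002], [-0.002, -0.0, 1.0], [0.002, -1.0, -0.0]]
centre [0.0861 0.0656] 175
184
bar fit slope [-0.0019145   0.05530171] -0.02965582640754192 0.03636123604497856
peg [-0.00962456  0.06046691  0.08797607]
```

View pics/scene13.png

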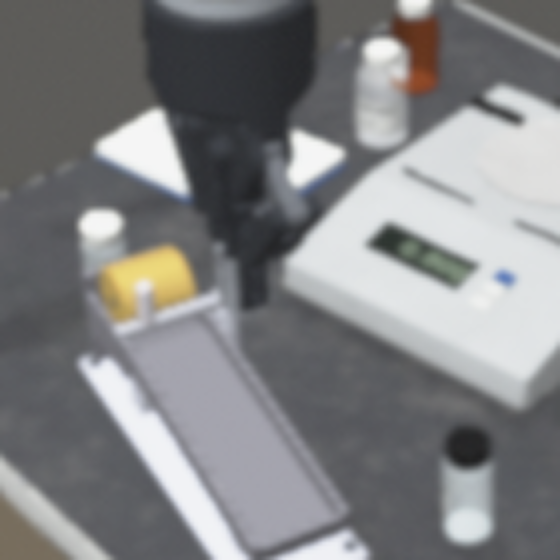

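```bash
python3 - <<'E'
from station import bot
print(bot.sign_off())
E
```

```text
the job is handed in; nothing more can be done
None
```

The sample is parked against the stop with the keeper arm closed behind it, and I handed the job in at about 21 s of the 48 s allowed. No verdict was reported.

I pushed the sample up the gutter with closed fingertips, and it rolled over the crest to the stop on its own. I then swung the keeper shut by its peg in two pushes, first towards the robot and then up the gutter. It met its end stop at about 3.5 N. After that I backed off and raised the arm clear.

**Last checks, from the scene camera:**
- **Sample:** centre measured at y = 86 mm, z = 66 mm in the gutter's frame. The nominal parked place is 88 and 64.5 mm, so it is within tolerance given the roughly 2 mm calibration.
- **Keeper:** the bar is straight across to about 0.002 rad, and the peg sits at x = -10 mm, y = 60 mm.
- **Contact:** the force readings I took, at the end of each move, never went above about 4 N. The tool was free when I handed in.
- **Bystanders:** both vials look unmoved in the last picture. The cup was outside that crop, but the arm never went near it.

**Disagreement:** the camera and depth images showed the closed fingertips about 37 mm above the reported TCP. I confirmed this by passing the tips over the sample without touching it, then allowed for the offset in every later move.

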